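# Reset the food processor dial and click it up to speed 5

## Task

The food processor only restarts after its dial has been back at off. With a fingertip, gently push the dial's rib anticlockwise to off (the red bar on the housing), then push it clockwise, click by click, to speed 5 (the fifth click from off), and take the hand away. Leave the jar, tub, mug and spatula where they are.

Things in the scene. Friction and masses are not known exactly. Their poses are not given: they have to be found in the camera images.
- processor: white food processor housing, fixed, 200 (x) x 400 (y) x 80 mm high, flat top. Origin on the counter straight under the dial's axis; z up, y towards the dial's end; it spans x -100..100, y -312..88 mm in this frame
- bowl_lid (a point): centre of the top of the grey lid (radius 72 mm, 187 mm above the counter) of the clear bowl fixed on the housing, 225 mm from the dial's axis
- off_mark (a point): centre of the flat red bar (18 x 7 mm) printed on the housing: off. It lies 64 mm from the dial's axis, at 105 degrees anticlockwise from the housing's x axis seen from above. From it seven flat black dots, growing in size, follow clockwise every 30 degrees: speeds 1 to 7
- dial (a joint): dial angle, rad, growing clockwise seen from above: 0 = off, speed n at n*pi/6; stops 0.08 beyond off and beyond 7. The rib points 105 degrees minus this angle, anticlockwise from the housing's x axis. Sprung clicks: pushed past halfway between two positions it snaps to the next and stays; takes about 0.1 N m (3 N on the rib 35 mm out)
- dial_hub (a point): point on the dial's vertical axis at the top face of its black disc, 92 mm above the counter; the disc has radius 48 mm and is 10 mm thick. Axes turn with the dial
- dial_tip (a point): outer end of the rib's top, 47 mm from the dial's axis, 116 mm above the counter. The rib is a white upright bar, 14 mm thick, 24 mm high, standing on the black disc, running radially from 9 mm behind the axis out to this end; a red line on its top marks the pointing half
- small_jar: small jar with green lid, 42 mm diameter, 45 mm high, standing loose on the housing; origin at the centre of its underside
- tub: white screw-lid tub, 90 mm diameter, 95 mm high, loose on the counter; origin at the centre of its underside
- mug: blue mug, 76 mm diameter, 88 mm high, handle at its +y side, loose on the counter; origin at the centre of its underside
- spatula: spatula lying loose on the counter behind the food processor, along its own x axis, handle to -x

How it is judged:
On the way, in this order (a step that is already met when the one before it is completed fails the run):
1. the dial is back at off (value of joint dial below 0.13 rad), for 0.2 s.
2. the dial stands at speed 5 (value of joint dial between 2.488 and 2.748 rad), for 0.4 s.
At the end, for the whole second after the job is handed in: After having been at off, the dial rests in the detent of speed 5 (within 0.13 rad), and jar, tub and mug stand within 20 mm, and the spatula lies within 30 mm, of where they were (all of step 2 and velocity of joint dial between -0.05 and 0.05 rad/s and distance of each of small_jar, tub, mug from where it was at the start of the episode below 0.02 m and distance of spatula from where it was at the start of the episode below 0.03 m); the robot touches nothing.
It fails at once if the jar, tub, mug or spatula was knocked, lifted or carried (distance of any of small_jar, tub, mug from where it was at the start of the episode above 0.02 m or distance of spatula from where it was at the start of the episode above 0.03 m or angle between any of small_jar, tub, mug's own z axis and vertical above 0.4 rad).
It fails at once if the fingers pressed on the food processor or its dial with more than 40 N (contact force between the fingers and processor above 40 N).
It also fails if it takes over 72 s, if anything falls off the work surface, if the arm or the gripper's body presses on something with over 40 N, if the wrist force passes 120 N, or if a joint passes its speed limit or range.

## Robot

A 6-joint arm with a two-finger parallel gripper is mounted at the origin on the work surface. World frame = base frame: x ahead of the robot, y to its left, z up, the work surface at z = 0. Lengths are in m, angles in rad, forces in N, time in s.
With the tool pointing down it reaches from about 0.35 to 0.975 m from the base axis. Payload 4.9 kg.
Tool frame: the origin (TCP) lies midway between the tips of the shut fingers; the grasp point (between the pads) lies 19 mm behind it; z points along the fingers, y is the line along which they close (so a half turn about z gives the same grasp; the last joint's range is limited). The gripper opens to 85 mm and grips with 20 to 120 N. Pads are 22 mm wide; open, the fingers measure 114 mm over their backs; the gripper's body (76 mm by 85 mm) begins 54 mm behind the grasp point. The pads swing forward as they close: fully open they stand 13 mm farther back than shut.
Start: joints at [-0.119, 0.053, 1.613, -0, 1.476, -0.119], TCP at [0.625, 0, 0.231] pointing down, gripper open.
Joint ranges: [-3.01, 3.01], [-1.01, 2.22], [0.06, 2.58], [-1.02, 4.17], [0.09, 2.62], [-3.14, 3.14]. Speed limits (rad/s): [2.57, 2.57, 3.14, 3.14, 3.14, 3.14].

## Interface

Orientations are given as a unit quaternion [w, x, y, z].
In Python, from plant import * gives the robot as it stands.
- The arm moves only by the tool jog_arm, never from a script. Its argument "targets" is a list of rows, each a list of 3 entries, a list of its own where there are three numbers: the shift along the tool's x, y, z in units of 25 mm (1.0 is 25 mm), then the turn, a rotation vector about the tool's x, y, z in units of 8 degrees (1.0 is 8 degrees), then the opening in per cent of the stroke, from 0 (shut) to 100 (fully open). A call has 1 to 8 rows; each row is the pose to reach, as a shift and turn from the pose commanded when the call began, along the tool's axes at that moment; what a row does not reach only later rows make up. A row lasts 1/8 s, in which the tool goes at most 62.5 mm and 10.7 degrees, less where a joint would pass 70% of its speed; a pose out of reach is approached as far as the arm can. A call with a gripper value outside its range is refused whole. The fingers move at their own pace and stop on an object; the grip force is fixed at half the most. Time passes only in rows, so rows that repeat a pose let the fingers close. It gives the time, the measured TCP pose, the force, the opening and the grip force at its end, in the units of the state.
- state(): the state, without advancing time (a new reading comes with each control period).
- grab_frame(name): name is "scene" or "side" or "wrist"; returns (picture, depth): 400x640x3 uint8, red, green, blue; 400x640 float32, m along the optical axis (not along the pixel's ray), 0 where there is no reading.
- camera_params(name): a dict with "fovy" (degrees; the focal length in pixels is half the picture's height over the tangent of half this angle, whatever the lens; pixels are square), "cx", "cy" (the principal point, pixels), "rvec" (rotation vector, rad) and "tvec" (3), from world to camera coordinates, as OpenCV has them; the wrist camera has in their place "hand_eye" (4x4, takes a point from camera to tool coordinates, whose origin is the TCP and whose axes are the flange's). Camera axes: x right, y down, z forward; pixel columns grow to the right and rows downward; lengths in m; the calibration is good to about 2 mm. A picture is of the moment at which its call begins: read the wrist's pose just before it. camera_params takes no time and is no camera call.
- job_done(): hands the job in; it is judged then, once.
The state is a dict: "time": time; "joint_pos": joint angles; "joint_vel": joint speeds; "joint_efforts": joint torques, N m; "tool_pos": TCP position; "tool_rot": TCP orientation; "contact_force": force on the tool from outside, world axes, zero at the start; "ft_torque": the same for the moment, N m; "gripper_width": opening from 0.0 (shut) to 1.0 (fully open); "grasp_force": force on a finger pad.
Only numpy, scipy, OpenCV 4.12 (cv2) and the standard library are available. Lean on these libraries where they do the work, as an engineer would, in place of code of your own. Each camera call takes 0.05 s, during which the arm holds its last target. There are 200 camera calls.

## Working session

There is one attempt and no reset: what is moved stays moved. The work goes in short steps, Python scripts to look and compute and a tool call to move; the robot and the scene stay as the last step left them, time stands still between calls to the robot, and variables do not carry over. Pictures are saved under pics/ and viewed, at most 10 in all, crops included, and the job is handed in when it is done.

Besides the shell and the picture viewer there is one more tool, called after "Emit:" as name([rows], argument=value, ...), one row to a line, values as JSON. jog_arm: Moves the arm, as the interface text tells. Its arguments: {"type":"object","properties":{"targets":{"type":"array"}},"required":["targets"]}

```bash
mkdir -p pics
cat > h.py <<'E'
from plant import *
import numpy as np, cv2
def cam(n):
    p=camera_params(n); f=200/np.tan(np.radians(p["fovy"])/2)
    K=np.array([[f,0,p["cx"]],[0,f,p["cy"]],[0,0,1]])
    return K,p
def pose(n):
    K,p=cam(n)
    R=cv2.Rodrigues(np.array(p["rvec"],float))[0]; t=np.array(p["tvec"],float)
    return K,R,t
def plane(n,uv,z):
    K,R,t=pose(n); c=-R.T@t
    d=R.T@np.linalg.inv(K)@np.array([uv[0],uv[1],1.])
    return c+d*(z-c[2])/d[2]
def proj(n,X):
    K,R,t=pose(n); q=K@(R@np.array(X)+t); return q[:2]/q[2]
E
python3 - <<'E'
from h import *
for n in("scene","side"):
    im,d=grab_frame(n); np.savez(f"pics/{n}0.npz",im=im,d=d)
    cv2.imwrite(f"pics/{n}0.png",im[:,:,::-1]); print({k:v for k,v in camera_params(n).items()})
print(state())
E
```

```text
{'fovy': 49.38151733291928, 'cx': 316.27735178141893, 'cy': 198.73261133940846, 'rvec': array([ 1.08437237,  2.55115983, -0.8071287 ]), 'tvec': array([ 0.41254868, -0.30552622,  1.39027383])}
{'fovy': 46.018314776144535, 'cx': 317.24796546326144, 'cy': 199.1140335373446, 'rvec': array([ 2.46892299, -0.13730861,  0.03974529]), 'tvec': array([-0.60537462,  0.14955476,  0.90632517])}
{'time': 0.1, 'joint_pos': array([-1.18978688e-01,  5.33152636e-02,  1.61417900e+00,  2.57307507e-05,
        1.47601626e+00, -1.19019045e-01]), 'joint_vel': array([ 0.00089187, -0.00103788, -0.00415401, -0.00119074, -0.0003774 ,
       -0.00056065]), 'joint_efforts': array([ 6.14647306e-04, -3.94903493e+01, -3.71363103e+01, -4.52310599e-05,
        3.99340541e-03, -4.17574097e-05]), 'tool_pos': array([6.24423129e-01, 8.99076122e-05, 2.30157498e-01]), 'tool_rot': array([-7.61693060e-04,  7.07093057e-01,  7.07119855e-01, -5.82710982e-04]), 'contact_force': array([-0.2293221 , -0.35895997, -0.08711996]), 'ft_torque': array([-0.00506535, -0.01018589,  0.03023047]), 'grasp_force': 0.0, 'gripper_width': 1.0013389607010328}
```

View pics/scene0.png

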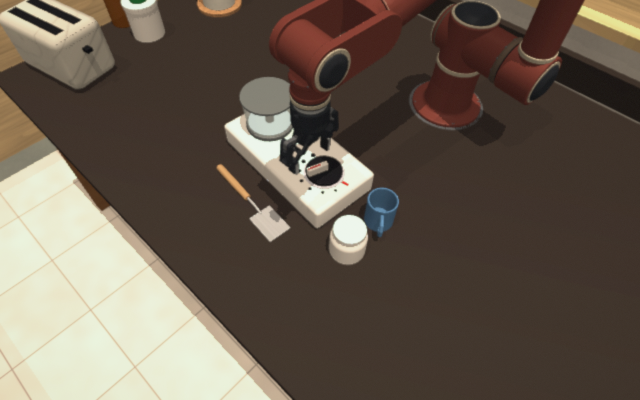

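View pics/side0.png

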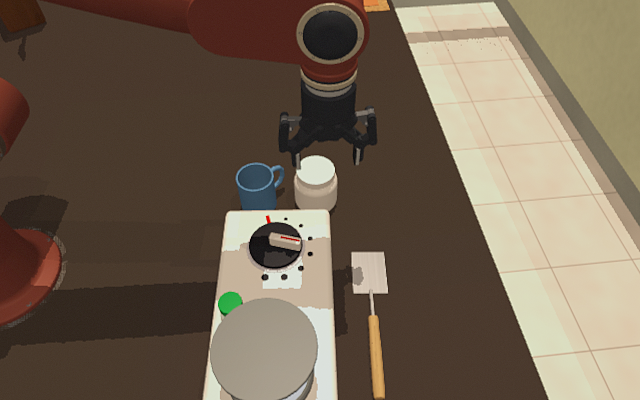

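The side view shows the dial at about (276,245), its rib pointing right to (300,241), the red off bar at (268,220), and the jar's green lid at (230,302). In the scene view the dial is at (322,171) and the red bar at (345,183). Next I measure these.

Run:
```python
from h import *
import cv2
S={}
for n,(x0,y0,x1,y1) in {"side":(200,205,345,400),"scene":(220,120,380,225)}.items():
    im=np.load(f"pics/{n}0.npz")["im"]; c=im[y0:y1,x0:x1].astype(int)
    r,g,b=c[...,0],c[...,1],c[...,2]
    red=((r>130)&(r>1.8*g)&(r>1.8*b)).astype(np.uint8)
    grn=((g>90)&(g>1.6*r)).astype(np.uint8)
    blk=((c.max(2)<60)).astype(np.uint8)
    for nm,m in(("red",red),("grn",grn),("blk",blk)):
        k,l,s,ce=cv2.connectedComponentsWithStats(m)
        for i in range(1,k):
            if s[i,4]>=4: print(n,nm,s[i,4],(s[i,:2]+[x0,y0]).tolist(),s[i,2:4].tolist(),(ce[i]+[x0,y0]).round(1), plane(n,ce[i]+[x0,y0],{"red":.08,"grn":.125,"blk":.08}[nm]).round(4))
im=cv2.imread("pics/side0.png"); a=cv2.resize(im[200:325,205:345],(784,700)[:2] if 0 else (672,600),interpolation=cv2.INTER_CUBIC)
cv2.imwrite("pics/c1.png",a)
```

```text
side red 24 [266, 216] [5, 8] [267.7 219.2] [0.5177 0.0204 0.08  ]
side red 29 [281, 236] [19, 5] [289.7 238.4] [ 0.5557 -0.0275  0.08  ]
side grn 373 [218, 292] [24, 22] [228.8 301.7] [ 0.4527 -0.1647  0.125 ]
side blk 8 [239, 205] [4, 5] [240.8 207.8] [0.4673 0.0536 0.08  ]
side blk 15 [291, 205] [8, 4] [295.1 207.1] [0.5713 0.0432 0.08  ]
side blk 33 [329, 205] [8, 13] [332.1 210.6] [0.641  0.0269 0.08  ]
side blk 4 [232, 209] [4, 1] [233.5 209. ] [0.4534 0.0521 0.08  ]
side blk 4 [285, 218] [2, 2] [285.5 218.5] [0.5511 0.0183 0.08  ]
side blk 1135 [249, 223] [52, 46] [270.8 243. ] [ 0.5208 -0.0336  0.08  ]
side blk 5 [299, 225] [3, 2] [300.2 225.4] [ 0.5774 -0.0007  0.08  ]
side blk 6 [331, 234] [1, 6] [331.  236.5] [ 0.6314 -0.0318  0.08  ]
side blk 9 [308, 237] [4, 3] [309.3 238.1] [ 0.5915 -0.0309  0.08  ]
side blk 4 [221, 239] [1, 4] [221.  240.5] [ 0.4308 -0.0179  0.08  ]
side blk 4 [220, 247] [1, 4] [220.  248.5] [ 0.4293 -0.035   0.08  ]
side blk 13 [308, 252] [4, 4] [309.6 253.4] [ 0.5888 -0.0634  0.08  ]
side blk 40 [265, 253] [11, 10] [269.5 256.9] [ 0.5172 -0.0627  0.0
[... 496 characters left out ...]
 ]
side blk 4 [336, 350] [1, 4] [336.  351.5] [ 0.6119 -0.2451  0.08  ]
scene red 10 [342, 182] [6, 3] [344.5 183. ] [0.517  0.0195 0.08  ]
scene blk 2561 [280, 120] [100, 53] [330.8 137.2] [ 0.425  -0.1117  0.08  ]
scene blk 658 [225, 140] [86, 85] [273.  193.9] [ 0.6658 -0.0843  0.08  ]
scene blk 584 [307, 156] [35, 30] [326.3 171.6] [ 0.5221 -0.0384  0.08  ]
scene blk 6 [363, 194] [4, 3] [364.5 195. ] [0.5104 0.0797 0.08  ]
scene blk 93 [358, 201] [9, 19] [362.1 210.2] [0.5494 0.1047 0.08  ]
scene blk 5 [352, 203] [3, 3] [352.8 203.8] [0.5507 0.0763 0.08  ]
scene blk 7 [340, 210] [5, 4] [341.9 211.7] [0.5867 0.0727 0.08  ]
scene blk 8 [330, 217] [5, 5] [332.1 219. ] [0.6183 0.0699 0.08  ]
```

View pics/c1.png

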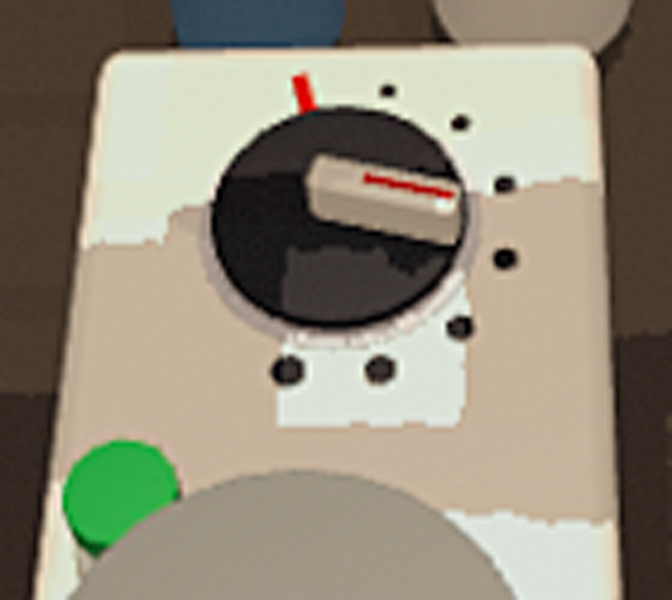

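```bash
cat > m.py <<'E'
from h import *
uv=[(267.7,219.2),(285.5,218.5),(300.2,225.4),(309.3,238.1),(309.6,253.4),(300.3,267.6),(283.7,276.4),(264.5,277)]
P=np.array([plane("side",np.array(u,float),.08)[:2] for u in uv])
a=np.radians(105-30*np.arange(8)); Q=64e-3*np.c_[np.cos(a),np.sin(a)]
M,_=cv2.estimateAffinePartial2D(Q,P); 
AX=M[:,2]; YAW=np.arctan2(M[1,0],M[0,0])
def rib(v): return np.radians(105)-v+YAW      # world direction of rib
hx,hy=.0145,.011
def finger(v,side,r=.034):
    """finger centre (closed, tool x = world y) touching rib at dial angle v; side +1: finger on clockwise side (pushes ccw)"""
    f=rib(v); e=np.array([np.cos(f),np.sin(f)]); n=side*np.array([e[1],-e[0]]) # towards finger
    corner=np.array([-np.sign(n[0])*hx,-np.sign(n[1])*hy])
    return AX+r*e+.007*n-corner
E
python3 - <<'E'
from m import *
print("axis",AX,"yaw",np.degrees(YAW),"scale",np.hypot(M[0,0],M[1,0]))
print("res mm",1e3*np.linalg.norm(P-(Q@M[:,:2].T+AX),axis=1).round(4))
im=np.load("pics/side0.npz")["im"][230:248,275:305].astype(int)
r,g,b=im[...,0],im[...,1],im[...,2]
ys,xs=np.nonzero((r>130)&(r>1.8*g)&(r>1.8*b)); W=np.array([plane("side",(x+275,y+230),.116)[:2] for x,y in zip(xs,ys)])
vx,vy,x0,y0=cv2.fitLine(W.astype(np.float32),2,0,.01,.01).ravel()
ang=np.arctan2(vy,vx) if vx>0 else np.arctan2(-vy,-vx)
d=(W.mean(0)-AX); v=np.radians(105)+YAW-ang; v2=np.radians(105)+YAW-np.arctan2(d[1],d[0])
print("line dir",np.degrees(ang),"dial",v/(np.pi/6),"from centre",v2/(np.pi/6), "line centre r",np.linalg.norm(d))
h=np.pi/6
# scene check of axis using the off mark
print("scene off",plane("scene",(344.5,183.),.08), "model",M[:,:2]@Q[0]+AX)
v0=round(v/h)
print("v0",v0)
for k in (v0+.7,v0,v0-.5,v0-1,v0-1.5,v0-2,v0-2.5,.25): print("ccw",k,(finger(k*h,1)*1e3).round(1))
for k in (-.7,0,.5,1,1.5,2,2.5,3,3.5,4,4.5,4.75): print("cw",k,(finger(k*h,-1)*1e3).round(1))
E
```

```text
axis [ 0.52875765 -0.04185374] yaw -4.992875253689088 scale 0.9963189829085018
res mm [0.5 0.6 0.3 0.1 0.2 0.2 0.1 0.4]
line dir -19.771149 dial 3.9926091753753634 from centre 3.989930993946614 line centre r 0.028755722268880842
scene off [0.51699364 0.01951379 0.08      ] model [0.51767727 0.02094058]
v0 4
ccw 4.7 [535.3 -80.4]
ccw 4 [543.8 -71.1]
ccw 3.5 [547.5 -62.8]
ccw 3 [578.  -53.8]
ccw 2.5 [577.  -44.8]
ccw 2 [573.8 -36.4]
ccw 1.5 [568.5 -29. ]
ccw 0.25 [548.8   3.4]
cw -0.7 [490.7 -27.3]
cw 0 [501.5 -20.6]
cw 0.5 [510.2   3.6]
cw 1 [519.3   3.5]
cw 1.5 [528.   1.]
cw 2 [535.8  -3.6]
cw 2.5 [542.1 -10.1]
cw 3 [546.5 -18.1]
cw 3.5 [577.7 -26.8]
cw 4 [577.6 -35.9]
cw 4.5 [575.1 -44.6]
cw 4.75 [573.1 -48.7]
```

Emit:
jog_arm([
  [[0,0,0],[0,0,0],0],
  [[0,0,0],[0,0,0],0],
  [[0,0,0],[0,0,0],0],
  [[0,0,0],[0,0,0],0],
  [[0,0,0],[0,0,0],0],
  [[0,0,0],[0,0,0],0],
])

```text
time: 0.85
tool_pos: [0.625, 0.0, 0.2313]
tool_rot: [0.0, 0.707, 0.707, 0.0]
contact_force: [0.5, -0.1, 0.4]
gripper_width: 0.001
grasp_force: 0.0
```

```bash
cat >> m.py <<'E'
def fc(v,side,R=.032):
    f=rib(v); e=np.array([np.cos(f),np.sin(f)]); n=side*np.array([e[1],-e[0]])
    return AX+R*e+(.007+hx*abs(n[0])+hy*abs(n[1]))*n
E
python3 - <<'E'
from m import *
h=np.pi/6
def u(k,s): d=(fc(k*h,s)-[.625,0])/.025; return d[::-1].round(2).tolist()
print("z .15:",(.2313-.15)/.025,"z .101",(.2313-.101)/.025)
for k in np.r_[4.7,4.4:0:-.3,.2]: print("ccw",round(k,2),u(k,1),(fc(k*h,1)*1e3).round(0))
for k in np.r_[-.8,-.4:4.9:.3,4.75]: print("cw",round(k,2),u(k,-1),(fc(k*h,-1)*1e3).round(0))
E
```

```text
z .15: 3.2520000000000002 z .101 5.212
ccw 4.7 [-3.26, -3.53] [537. -82.]
ccw 4.4 [-3.17, -3.27] [543. -79.]
ccw 4.1 [-3.01, -3.03] [549. -75.]
ccw 3.8 [-2.81, -2.81] [555. -70.]
ccw 3.5 [-2.55, -2.64] [559. -64.]
ccw 3.2 [-2.34, -2.52] [562. -59.]
ccw 2.9 [-2.2, -2.41] [565. -55.]
ccw 2.6 [-2.03, -2.32] [567. -51.]
ccw 2.3 [-1.83, -2.26] [568. -46.]
ccw 2.0 [-1.61, -2.23] [569. -40.]
ccw 1.7 [-1.37, -2.25] [569. -34.]
ccw 1.4 [-1.12, -2.32] [567. -28.]
ccw 1.1 [-0.88, -2.44] [564. -22.]
ccw 0.8 [-0.66, -2.62] [560. -17.]
ccw 0.5 [-0.48, -2.85] [554. -12.]
ccw 0.2 [-0.34, -3.05] [549.  -8.]
ccw 0.2 [-0.34, -3.05] [549.  -8.]
cw -0.8 [-1.18, -5.4] [490. -29.]
cw -0.4 [-0.86, -5.24] [494. -21.]
cw -0.1 [-0.64, -5.06] [499. -16.]
cw 0.2 [-0.46, -4.83] [504. -11.]
cw 0.5 [-0.32, -4.63] [509.  -8.]
cw 0.8 [-0.2, -4.46] [513.  -5.]
cw 1.1 [-0.11, -4.26] [519.  -3.]
cw 1.4 [-0.06, -4.02] [524.  -1.]
cw 1.7 [-0.05, -3.77] [531.  -1.]
cw 2.0 [-0.09, -3.51] [537.  -2.]
cw 2.3 [-0.2, -3.25] [544.  -5.]
cw 2.6 [-0.36, -3.0] [550.  -9.]
cw 2.9 [-0.57, -2.79] [555. -14.]
cw 3.2 [-0.83, -2.63] [559. -21.]
cw 3.5 [-1.02, -2.51] [562. -25.]
cw 3.8 [-1.16, -2.4] [565. -29.]
cw 4.1 [-1.33, -2.32] [567. -33.]
cw 4.4 [-1.54, -2.26] [569. -38.]
cw 4.7 [-1.76, -2.23] [569. -44.]
cw 4.75 [-1.8, -2.23] [569. -45.]
```

Emit:
jog_arm([
  [[-1.7,-1.7,1],[0,0,0],0],
  [[-3.3,-3.5,2],[0,0,0],0],
  [[-3.3,-3.5,3.2],[0,0,0],0],
  [[-3.3,-3.5,4.2],[0,0,0],0],
  [[-3.3,-3.5,5.2],[0,0,0],0],
  [[-3.3,-3.5,5.2],[0,0,0],0],
])

```text
time: 1.6
tool_pos: [0.5357, -0.082, 0.099]
tool_rot: [-0.002, 0.707, 0.707, -0.001]
contact_force: [0.4, 0.2, -0.6]
gripper_width: -0.001
grasp_force: 0.0
```

Run:
```python
from h import *
im,_=grab_frame("side"); cv2.imwrite("pics/s1.png",cv2.resize(im[180:320,190:360,::-1],None,fx=4,fy=4,interpolation=cv2.INTER_CUBIC))
```

```text
(no output)
```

View pics/s1.png

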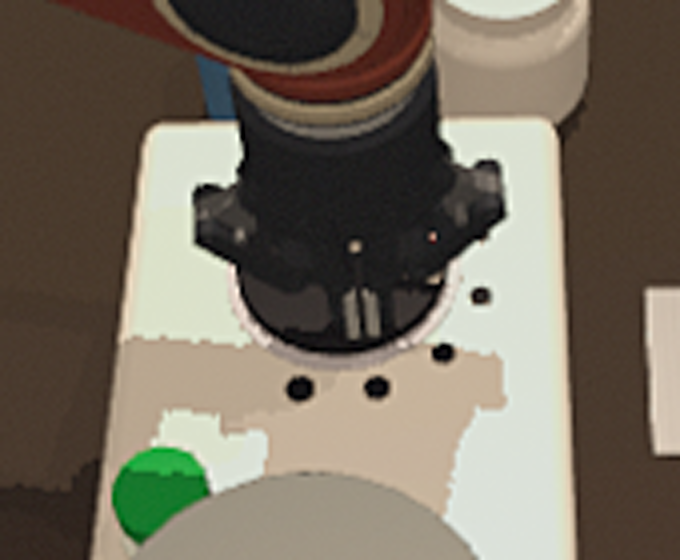

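The gripper is down over the disc. The closed fingers (two grey strips at crop (362,313)) are only about 15 mm wide in total, with no contact, so I recompute with hx = 8 mm.

```bash
sed -i 's/hx,hy=.0145/hx,hy=.008/' m.py
python3 - <<'E'
from m import *
h=np.pi/6
def u(k,s): d=(fc(k*h,s,.033)-[.5375,-.0825])/.025; return d[::-1].round(2).tolist()
for k in np.r_[4.7,4.4:0:-.3,.3,.2]: print("ccw",round(k,2),u(k,1))
for k in np.r_[-.8,-.4:4.9:.3,4.75]: print("cw",round(k,2),u(k,-1),(fc(k*h,-1,.033)*1e3).round(0))
E
```

```text
ccw 4.7 [0.14, 0.11]
ccw 4.4 [0.23, 0.33]
ccw 4.1 [0.36, 0.55]
ccw 3.8 [0.55, 0.74]
ccw 3.5 [0.77, 0.9]
ccw 3.2 [0.98, 1.02]
ccw 2.9 [1.16, 1.11]
ccw 2.6 [1.37, 1.18]
ccw 2.3 [1.6, 1.21]
ccw 2.0 [1.84, 1.19]
ccw 1.7 [2.09, 1.13]
ccw 1.4 [2.33, 1.02]
ccw 1.1 [2.55, 0.85]
ccw 0.8 [2.74, 0.65]
ccw 0.5 [2.89, 0.4]
ccw 0.2 [2.99, 0.19]
ccw 0.3 [2.96, 0.23]
ccw 0.2 [2.99, 0.19]
cw -0.8 [2.28, -1.74] [494. -26.]
cw -0.4 [2.57, -1.53] [499. -18.]
cw -0.1 [2.76, -1.32] [505. -14.]
cw 0.2 [2.9, -1.07] [511. -10.]
cw 0.5 [3.0, -0.87] [516.  -8.]
cw 0.8 [3.08, -0.71] [520.  -6.]
cw 1.1 [3.13, -0.52] [524.  -4.]
cw 1.4 [3.16, -0.32] [530.  -3.]
cw 1.7 [3.15, -0.1] [535.  -4.]
cw 2.0 [3.1, 0.13] [541.  -5.]
cw 2.3 [3.01, 0.36] [546.  -7.]
cw 2.6 [2.87, 0.57] [552. -11.]
cw 2.9 [2.68, 0.76] [557. -15.]
cw 3.2 [2.46, 0.92] [560. -21.]
cw 3.5 [2.25, 1.03] [563. -26.]
cw 3.8 [2.07, 1.12] [566. -31.]
cw 4.1 [1.86, 1.18] [567. -36.]
cw 4.4 [1.62, 1.21] [568. -42.]
cw 4.7 [1.38, 1.19] [567. -48.]
cw 4.75 [1.34, 1.18] [567. -49.]
```

Emit:
jog_arm([
  [[0.23,0.33,0],[0,0,0],0],
  [[0.36,0.55,0],[0,0,0],0],
  [[0.55,0.74,0],[0,0,0],0],
  [[0.77,0.9,0],[0,0,0],0],
  [[0.98,1.02,0],[0,0,0],0],
  [[1.16,1.11,0],[0,0,0],0],
  [[1.37,1.18,0],[0,0,0],0],
  [[1.6,1.21,0],[0,0,0],0],
])

```text
time: 2.65
tool_pos: [0.5679, -0.042, 0.1013]
tool_rot: [-0.0, 0.707, 0.707, 0.0]
contact_force: [-0.4, -0.8, 0.4]
gripper_width: 0.002
grasp_force: 0.1
```

Emit:
jog_arm([
  [[0.24,-0.02,0],[0,0,0],0],
  [[0.49,-0.08,0],[0,0,0],0],
  [[0.73,-0.19,0],[0,0,0],0],
  [[0.95,-0.36,0],[0,0,0],0],
  [[1.14,-0.56,0],[0,0,0],0],
  [[1.29,-0.81,0],[0,0,0],0],
  [[1.36,-0.98,0],[0,0,0],0],
  [[1.39,-1.02,0],[0,0,0],0],
])

```text
time: 3.65
tool_pos: [0.5423, -0.0077, 0.1014]
tool_rot: [0.0, 0.707, 0.707, 0.0]
contact_force: [2.5, -1.2, -1.0]
gripper_width: -0.001
grasp_force: 1.4
```

Run:
```python
from h import *
o=[]
for n,(x0,y0,w,hh) in {"side":(190,180,170,140),"scene":(250,110,170,140)}.items():
    im,_=grab_frame(n); o.append(cv2.resize(im[y0:y0+hh,x0:x0+w,::-1],(400,330),interpolation=cv2.INTER_CUBIC))
cv2.imwrite("pics/s2.png",np.hstack(o)); print(state()["contact_force"])
```

```text
[ 2.10057066 -0.76440465 -0.92562909]
```

View pics/s2.png

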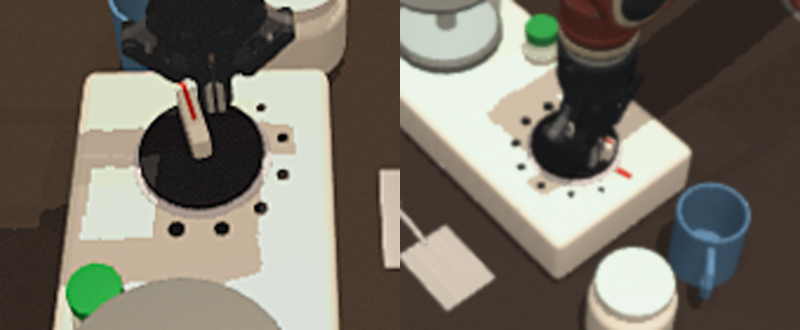

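In the left (side) panel the rib lies along the off bar at about crop (190,105), with the finger beside it at (213,98). I back off, lift and measure the dial angle.

Emit:
jog_arm([
  [[0,0.4,0],[0,0,0],0],
  [[0,0.4,-1],[0,0,0],0],
  [[0,0.4,-2],[0,0,0],0],
  [[0,0.4,-2],[0,0,0],0],
])

```text
time: 4.25
tool_pos: [0.5541, -0.008, 0.1536]
tool_rot: [0.002, 0.707, 0.707, 0.001]
contact_force: [-0.8, -0.4, 0.3]
gripper_width: 0.006
grasp_force: 0.0
```

```bash
cat > ang.py <<'E'
from m import *
im,_=grab_frame("side"); c=im.astype(int); r,g,b=c[...,0],c[...,1],c[...,2]
m=((r>110)&(r>1.8*g)&(r>1.8*b)); ys,xs=np.nonzero(m[205:285,235:320]); 
W=np.array([plane("side",(x+235,y+205),.116)[:2] for x,y in zip(xs,ys)])
W=W[np.linalg.norm(W-AX,axis=1)<.049]; d=W.mean(0)-AX
vx,vy=cv2.fitLine(W.astype(np.float32),2,0,.01,.01).ravel()[:2]
s=np.sign(np.dot((vx,vy),d))
w=lambda a:(np.degrees((np.radians(105)+YAW-a))+180)%360-180
print(len(W),"dial deg: centre",w(np.arctan2(d[1],d[0])),"line",w(np.arctan2(s*vy,s*vx)),state()["time"])
E
python3 ang.py
```

```text
26 dial deg: centre 0.3330483245278515 line -0.4872188484447406 4.3
```

The dial reads 0°, so it is off. Now I go to the other side.

Emit:
jog_arm([
  [[-0.3,-1.2,0],[0,0,0],0],
  [[-0.73,-2.33,0],[0,0,0],0],
  [[-0.73,-2.33,0.5],[0,0,0],0],
  [[-0.73,-2.33,1.3],[0,0,0],0],
  [[-0.73,-2.33,2],[0,0,0],0],
  [[-0.73,-2.33,2],[0,0,0],0],
])

```text
time: 5.05
tool_pos: [0.4924, -0.0255, 0.0984]
tool_rot: [-0.002, 0.707, 0.707, -0.001]
contact_force: [1.0, 0.3, -0.8]
gripper_width: 0.002
grasp_force: 0.0
```

```bash
python3 ang.py
python3 - <<'E'
from m import *
h=np.pi/6; B=np.array([.494,-.026])
for k in np.r_[-.3:4.9:.3]: print(round(k,2),((fc(k*h,-1,.033)-B)/.025)[::-1].round(2).tolist())
E
```

```text
14 dial deg: centre 0.25791573472719165 line -0.3632647411880612 5.1
-0.3 [0.38, 0.27]
0.0 [0.55, 0.5]
0.3 [0.67, 0.76]
0.6 [0.76, 0.92]
0.9 [0.84, 1.09]
1.2 [0.89, 1.29]
1.5 [0.9, 1.5]
1.8 [0.88, 1.72]
2.1 [0.82, 1.95]
2.4 [0.71, 2.17]
2.7 [0.55, 2.38]
3.0 [0.35, 2.56]
3.3 [0.11, 2.7]
3.6 [-0.06, 2.8]
3.9 [-0.26, 2.88]
4.2 [-0.48, 2.93]
4.5 [-0.72, 2.94]
4.8 [-0.96, 2.91]
```

Emit:
jog_arm([
  [[0.38,0.27,0],[0,0,0],0],
  [[0.55,0.5,0],[0,0,0],0],
  [[0.67,0.76,0],[0,0,0],0],
  [[0.76,0.92,0],[0,0,0],0],
  [[0.84,1.09,0],[0,0,0],0],
  [[0.89,1.29,0],[0,0,0],0],
  [[0.9,1.5,0],[0,0,0],0],
  [[0.88,1.72,0],[0,0,0],0],
])

```text
time: 6.1
tool_pos: [0.538, -0.004, 0.1017]
tool_rot: [0.001, 0.707, 0.707, 0.001]
contact_force: [0.8, 0.2, -0.9]
gripper_width: -0.001
grasp_force: 0.0
```

Emit:
jog_arm([
  [[-0.06,0.23,0],[0,0,0],0],
  [[-0.17,0.45,0],[0,0,0],0],
  [[-0.33,0.66,0],[0,0,0],0],
  [[-0.53,0.84,0],[0,0,0],0],
  [[-0.77,0.98,0],[0,0,0],0],
  [[-0.94,1.08,0],[0,0,0],0],
  [[-1.14,1.16,0],[0,0,0],0],
  [[-1.14,1.16,0],[0,0,0],0],
])

```text
time: 7.1
tool_pos: [0.5664, -0.0332, 0.1016]
tool_rot: [0.001, 0.707, 0.707, 0.0]
contact_force: [-0.5, 0.3, -0.2]
gripper_width: 0.0
grasp_force: 0.0
```

```bash
python3 ang.py
python3 - <<'E'
from h import *
im,_=grab_frame("side"); cv2.imwrite("pics/s3.png",cv2.resize(im[180:320,190:360,::-1],None,fx=3,fy=3,interpolation=cv2.INTER_CUBIC))
E
```

```text
44 dial deg: centre 87.18938437947781 line 146.99377657362209 7.15
```

View pics/s3.png

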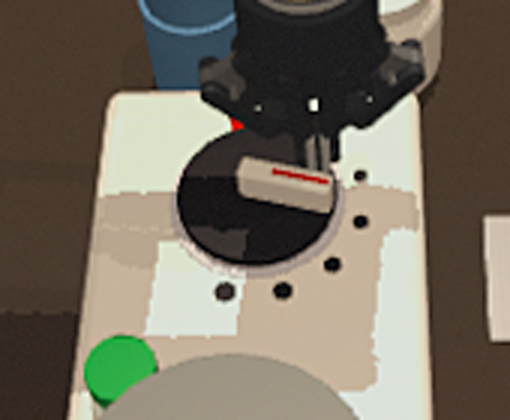

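The rib's red line at crop (300,177) lies as it did at the start, so the dial is at speed 4, with the finger at (320,155). One more click.

Emit:
jog_arm([
  [[-0.11,0.03,0],[0,0,0],0],
  [[-0.22,0.05,0],[0,0,0],0],
  [[-0.34,0.06,0],[0,0,0],0],
  [[-0.46,0.06,0],[0,0,0],0],
  [[-0.56,0.05,0],[0,0,0],0],
  [[-0.66,0.04,0],[0,0,0],0],
  [[-0.66,0.04,0],[0,0,0],0],
])

```text
time: 8.07
tool_pos: [0.5671, -0.0495, 0.1014]
tool_rot: [0.0, 0.707, 0.707, -0.0]
contact_force: [0.3, 0.2, 0.4]
gripper_width: -0.001
grasp_force: 0.0
```

Emit:
jog_arm([
  [[0.5,0,0],[0,0,0],0],
  [[0.5,0,-1],[0,0,0],0],
  [[1,0,-2.5],[0,0,0],0],
  [[2.5,1,-4.5],[0,0,0],0],
  [[3.5,2,-5.5],[0,0,0],0],
  [[3.5,2,-5.5],[0,0,0],0],
  [[3.5,2,-5.5],[0,0,0],0],
])

```text
time: 8.95
tool_pos: [0.6161, 0.0388, 0.2376]
tool_rot: [-0.001, 0.707, 0.707, -0.001]
contact_force: [-1.0, -0.1, -0.2]
gripper_width: 0.002
grasp_force: 0.0
```

```bash
python3 ang.py
python3 - <<'E'
from h import *
im,_=grab_frame("side"); cv2.imwrite("pics/s4.png",im[:,:,::-1])
E
```

```text
49 dial deg: centre 46.8422613643794 line -15.953582512837556 9.0
```

View pics/s4.png

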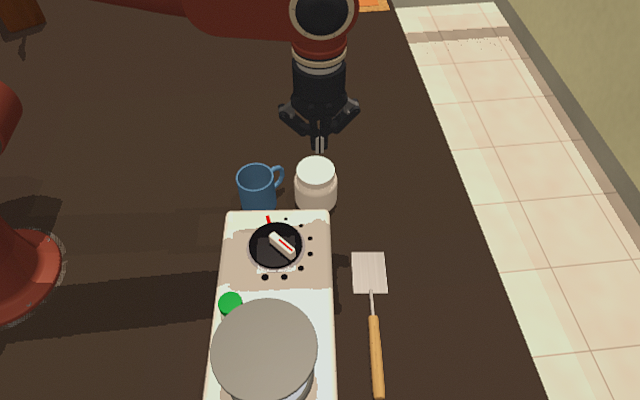

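The hand is clear and the objects are undisturbed. The rib now points towards the fifth dot at (300,268). The angle reading was spoilt by the off bar, so I mask that out and check.

```bash
sed -i 's/205:285,235:320/228:285,235:320/; s/y+205/y+228/' ang.py && python3 ang.py
```

```text
25 dial deg: centre 149.6811759184949 line 150.0019676797399 9.1
```

```bash
python3 -c "
from plant import *
print(job_done())"
```

```text
the job is handed in; nothing more can be done
None
```

The dial was pushed back to off (measured about 0°), then clicked up to speed 5 (measured 150°). The hand is clear, the jar, tub, mug and spatula look unmoved in the last picture, and the job is handed in, though no verdict was shown.

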